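Tip the red sample pot out of the evidence carousel

TASK

Stand the aluminium tray on its yellow-marked place below the carousel's spout, grip pointing away, turn the carousel by its orange posts until the red pot faces the spout, and then tip the carousel with the blue lever so that the red pot slides out into the tray. Then let the carousel come back level. Do not touch the pots, keep the other pots in the carousel, and leave the other things on the desk where they are.

Things in the scene. Friction and masses are not known exactly. Their poses are not given: they have to be found in the camera images.
- stand: Grey fixed foot of the tipping carousel, 185 x 300 mm plate, a post each side. Origin on the table below the wheel's axis, z up; -x is where the spout points; the lever is on the +y side. The tipping hinge is a level line along y, 135 mm above the table, 30 mm to -x of the origin. Foot, posts and rear rest lie between x -75 and +110 mm, lower than 140 mm.
- dock (a point): Centre, on the table, of the tray's place marked by yellow lines (a U open to the foot), 150 mm from the stand's origin along its -x. The tray stands there with its axes parallel to the stand's, grip pointing away (-x). Underside of the level spout: 139 mm above the table; tipped, its lip comes down to about 55 mm.
- hub (a point): On the wheel's axis at compartment floor height (147 mm above the table when level). White wheel, radius 99 mm, six 60 degree compartments parted by 4 mm vanes 24 mm high (radius 14 to 98 mm); hub radius 16 mm, 28 mm high. A fixed grey rim (radius 102 to 108 mm, 24 mm high) closes them except at the 72 mm wide spout. Axes turn with the wheel; vanes at 30, 90, 150... degrees from x.
- wheel (a joint): Turn of the wheel in rad, anticlockwise from above, endless; at 0 and each multiple of pi/3 a compartment is centred on the spout. Stays where left (friction 0.1 N m, 1.3 N at a post). Push it round by the six upright orange posts, 10 mm diameter, one on each vane at radius 75 mm, their tops 50 mm above the floor (26 mm above the vanes).
- cradle (a joint): Tip of the whole carousel (wheel, rim and spout) about the hinge, in rad: 0 level at rest, 0.8 fully tipped with the spout down (stop). Needs about 0.3 N m; falls back to level by itself when let go. A pot slides out at about 0.45 to 0.63 rad.
- lever (a point): Centre of the tipping lever's blue paddle, 12 mm thick (stand x), 34 mm wide (y), 60 mm tall; its axes are the stand's when level. It stands upright over the hinge line, 75 mm above it (210 mm above the table, top at 240 mm), 155 mm to +y of the wheel's middle. Push it the way the spout points (stand -x): it swings that way and down about the hinge.
- spout_lip (a point): Middle of the outer edge of the aluminium spout, on its floor; spout 72 mm wide inside, side walls 26 mm high; 142 mm from the wheel's axis, moves with the carousel.
- tray: Loose aluminium tray 130 (its x) x 120 (its y) mm, 34 mm high, walls and floor 5 mm, about 0.25 kg. Origin under the centre of the pan; z up.
- tray_grip (a point): Point to grip on the tray's black grip plate, 95 mm from the tray's origin along the tray's -x, 35 mm above its underside. The plate is upright, 12 mm thick (along the tray's y), 50 mm long (tray's x, -65 to -115 mm), its top 50 mm above the underside.
- red (a point): The red pot, the one wanted. Sealed round sample pot, 36 mm diameter, 20 mm high, about 35 g; point at its centre. It stands in one of the compartments, at about 66 mm from the wheel's axis.
- blue (a point): A blue pot. Sealed round sample pot, 36 mm diameter, 20 mm high, about 35 g; point at its centre. It stands in one of the compartments, at about 66 mm from the wheel's axis.
- green (a point): A green pot. Sealed round sample pot, 36 mm diameter, 20 mm high, about 35 g; point at its centre. It stands in one of the compartments, at about 66 mm from the wheel's axis.
- yellow (a point): A yellow pot. Sealed round sample pot, 36 mm diameter, 20 mm high, about 35 g; point at its centre. It stands in one of the compartments, at about 66 mm from the wheel's axis.
- black (a point): A black pot. Sealed round sample pot, 36 mm diameter, 20 mm high, about 35 g; point at its centre. It stands in one of the compartments, at about 66 mm from the wheel's axis.
- slips: Bystander: bundle of paper slips 110 x 46 x 30 mm (x, y, z) lying between the tray and the carousel. Origin at the centre of its underside.
- mug: Bystander: blue mug, 76 mm diameter, 90 mm high. Origin at the centre of its underside.
- stamp: Bystander: wooden hand stamp, 40 mm diameter, 68 mm high. Origin at the centre of its underside.
- calculator: Bystander: desk calculator 130 x 75 x 18 mm. Origin at the centre of its underside.
- stapler: Bystander: stapler 130 x 34 mm, 55 mm high. Origin at the centre of its underside.
- pen_cup: Bystander: black pen cup, 68 mm diameter, 95 mm high, pens to 150 mm. Origin at the centre of its underside.
Not all that is in view belongs to the job. Of the things shaped like the part that bears red, the red one is meant. Of the things like the part that bears green, leave any that is pink; of the rest the smaller one is meant.

How it is judged:
On the way, in this order (a step that is already met when the one before it is completed fails the run):
1. with the carousel level, the tray stands on its marked place (within 30 mm) and the red pot faces the spout (within 25 mm of its centre line) (horizontal distance between tray and dock below 0.03 m and height (world z) of tray below 0.006 m and angle between the x axis of tray and the x axis of stand, either way round below 0.3 rad and x of red in the frame of stand below -0.03 m and y of red in the frame of stand between -0.025 and 0.025 m and value of joint cradle below 0.08 rad), for 0.2 s.
2. the carousel is tipped (more than 0.4 rad) with the tray in place (horizontal distance between tray and dock below 0.03 m and value of joint cradle above 0.4 rad), for 0.1 s.
At the end, for the whole second after the job is handed in: The red pot lies inside the tray; the tray stands on the table within 30 mm of its marked place, its grip pointing away from the carousel, at rest; the carousel is level again (within 0.08 rad); the other four pots are still in the carousel (within 105 mm of the hub) (horizontal distance between tray and dock below 0.03 m and x of tray_grip in the frame of stand below -0.2 m and height (world z) of tray below 0.006 m and linear speed of tray below 0.02 m/s and x of red in the frame of tray between -0.06 and 0.06 m and y of red in the frame of tray between -0.055 and 0.055 m and z of red in the frame of tray below 0.034 m and value of joint cradle below 0.08 rad and velocity of joint cradle below 0.1 rad/s and distance between each of blue, green, yellow, black and hub below 0.105 m); the robot touches nothing.
It fails at once if the robot touches a pot (more than 0.5 N) (contact force between any of the arm, the fingers and pot_red above 0.5 N or contact force between any of the arm, the fingers and pot_blue above 0.5 N or contact force between any of the arm, the fingers and pot_green above 0.5 N or contact force between any of the arm, the fingers and pot_yellow above 0.5 N or contact force between any of the arm, the fingers and pot_black above 0.5 N).
It fails at once if another pot than the red one leaves the carousel (distance between any of blue, green, yellow, black and hub above 0.13 m).
It fails at once if a bystander is moved by more than 30 mm (distance of any of slips, mug, stamp, calculator, stapler, pen_cup from where it was at the start of the episode above 0.03 m).
It also fails if it takes over 70 s, if anything falls off the work surface, if the arm or the gripper's body presses on something with over 40 N, if the wrist force passes 120 N, or if a joint passes its speed limit or range.

ROBOT

A 6-joint arm with a two-finger parallel gripper is mounted at the origin on the work surface. World frame = base frame: x ahead of the robot, y to its left, z up, the work surface at z = 0. Lengths are in m, angles in rad, forces in N, time in s.
With the tool pointing down it reaches from about 0.3 to 0.95 m from the base axis. Payload 3.1 kg.
Tool frame: the origin (TCP) lies on the centre line of the jaws, within the pads' length; the fingertips stand 19 mm ahead of it and the grasp point (between the pads) is the TCP; z points along the fingers, y is the direction in which the jaws open and shut (so a half turn about z gives the same grasp; the last joint's range is limited). The gripper opens to 85 mm and grips with 20 to 120 N. Pads are 22 mm wide; open, the fingers measure 114 mm over their backs; the gripper's body (76 mm by 85 mm) begins 54 mm behind the grasp point. The pads swing forward as they close: fully open they stand 13 mm farther back than shut.
Start: joints at [-1.289, 0.308, 1.634, -0, 1.2, -0.07], TCP at [0.215, -0.587, 0.21] pointing down, gripper open.
Joint ranges: [-3.06, 3.06], [-0.79, 1.96], [0.05, 2.63], [-1.19, 4.34], [0.05, 2.64], [-2.94, 2.94]. Speed limits (rad/s): [2.79, 2.79, 3.14, 3.14, 3.14, 3.14].

INTERFACE

Orientations are given as a rotation vector (axis times angle).
In Python, from cell import status, vision, order gives the robot as it stands.
- The arm moves only by the shell command python3 -m inch 'ROWS'. ROWS is JSON, a list of rows, each a list of 3 entries, a list of its own where there are three numbers: the shift along the world's x, y, z in units of 40 mm (1.0 is 40 mm), then the turn about the world's z in units of 6 degrees (1.0 is 6 degrees), then the finger opening in mm, from 0 to 85.4. A call has 1 to 20 rows; each row shifts and turns the commanded pose from where the row before left it; what a row does not reach is not made up. A row lasts 1/12 s, in which the tool goes at most 41.7 mm and 7.16 degrees, less where a joint would pass 70% of its speed; a pose out of reach is approached as far as the arm can. A call is refused whole if a number of a shift passes 1 or a number of a turn 1, either way. A call with a gripper value outside its range is refused whole. The fingers move at their own pace and stop on an object; the grip force is fixed at half the most. Time passes only in rows, so rows that do not move let the fingers close. It gives the time, the measured TCP pose, the force and the opening at its end, in the units of the state.
- status.get_obs(): the state, without advancing time (a new reading comes with each control period).
- vision.capture(name): name is "scene" or "top" or "wrist"; returns a dict with "color" (480x640x3 uint8, red, green, blue), "depth" (480x640 float32, m along the optical axis (not along the pixel's ray), 0 where there is no reading), "fx", "fy", "cx", "cy" (pixels), "position" and "rotation" of the camera in the world. Camera axes: x right, y up, looking along -z (the intrinsics and any distortion apply to the point x, -y, -z); pixel columns grow to the right and rows downward; lengths in m; the calibration is good to about 2 mm. A picture is of the moment at which its call begins.
- order.hand_in(): hands the job in, once; it reports no verdict.
The state is a dict: "time_s": time; "joints": joint angles; "joint_velocities": joint speeds; "joint_torque": joint torques, N m; "tool_pos": TCP position; "orientation": TCP orientation; "force": force on the tool from outside, world axes, zero at the start; "torque": the same for the moment, N m; "finger_gap": finger opening in m.
Only numpy, scipy, OpenCV 4.12 (cv2) and the standard library are available. Lean on these libraries where they do the work, as an engineer would, in place of code of your own. Each camera call takes 0.05 s, during which the arm holds its last target.

## Working session

There is one attempt and no reset: what is moved stays moved. The work goes in short steps, Python scripts to look and compute and a shell command to move; the robot and the scene stay as the last step left them, time stands still between calls to the robot, and variables do not carry over. Pictures are saved under pics/ and viewed, and the job is handed in when it is done.

```bash
ls; mkdir -p pics; python3 - <<'E'
from cell import status, vision
import cv2
print(status.get_obs())
for n in ["scene","top","wrist"]:
    c=vision.capture(n); cv2.imwrite(f"pics/{n}0.png",c["color"][:,:,::-1])
    print(n,c["fx"],c["cx"],c["cy"],c["position"],c["rotation"],[k for k in c])
E
```

```text
pics
{'time_s': 0.0, 'joints': array([-1.28868828e+00,  3.09025655e-01,  1.63520879e+00, -2.45395573e-05,
        1.19972830e+00, -6.96929102e-02]), 'joint_velocities': array([0.00029885, 0.00165251, 0.00122523, 0.00022494, 0.0005937 ,
       0.00019103]), 'joint_torque': array([-3.63726467e-04, -4.15255523e+01, -2.76665103e+01,  7.11323582e-05,
        1.02691210e-02,  5.78814948e-06]), 'tool_pos': array([ 0.21509007, -0.58587137,  0.20922371]), 'orientation': array([-3.09079540e+00, -5.49364151e-01,  4.30041822e-04]), 'force': array([ 0.00779308, -0.27101259,  0.81212009]), 'torque': array([-0.03212757, -0.01113518,  0.01324268]), 'finger_gap': 0.08536088241202347}
scene 496.6544684197923 321.04322525224444 237.02522795901166 [1.13067314 0.00181658 0.86198386] [0.45378776 0.53006117 1.61540986] ['color', 'depth', 'fx', 'fy', 'cx', 'cy', 'position', 'rotation']
top 542.8181396292598 316.5268296146713 238.29718242512115 [ 0.32206054 -0.06132721  1.41506709] [ 0.16082708 -0.173402   -1.57883547] ['color', 'depth', 'fx', 'fy', 'cx', 'cy', 'position', 'rotation']
wrist 400.08786534558675 326.9689285635533 235.8682184180348 [ 0.29210692 -0.55832365  0.37319106] [-0.27898049  0.19752425 -1.20722483] ['color', 'depth', 'fx', 'fy', 'cx', 'cy', 'position', 'rotation']
```

View pics/top0.png

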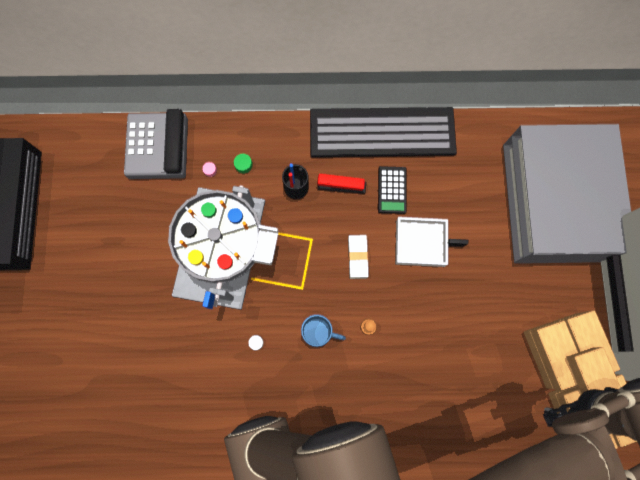

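View pics/scene0.png

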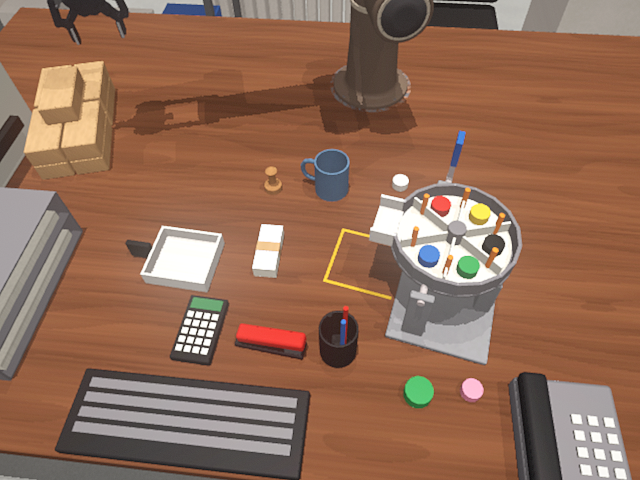

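View pics/wrist0.png

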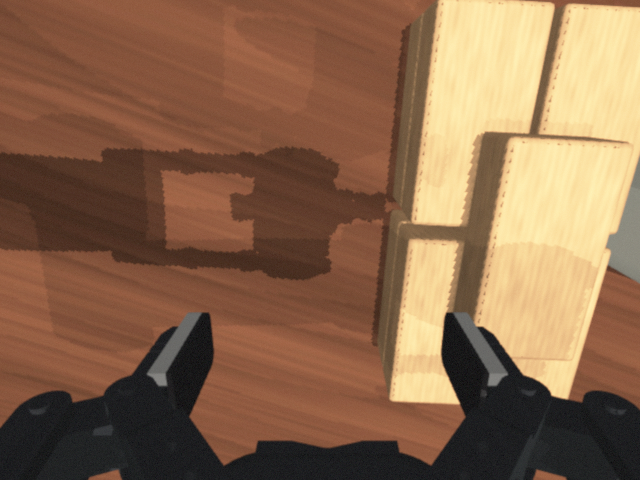

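```bash
cat > h.py <<'E'
import numpy as np, cv2
from scipy.spatial.transform import Rotation as R
from cell import status, vision
def cap(n,save=None):
    c=vision.capture(n)
    if save: cv2.imwrite(f"pics/{save}.png",c["color"][:,:,::-1])
    r=np.array(c["rotation"]); c["R"]=R.from_rotvec(r).as_matrix() if r.shape==(3,) else r
    return c
def rays(c,uv):
    uv=np.atleast_2d(uv).astype(float)
    d=np.c_[(uv[:,0]-c["cx"])/c["fx"],-(uv[:,1]-c["cy"])/c["fy"],-np.ones(len(uv))]
    return d@c["R"].T
def onz(c,uv,z):
    d=rays(c,uv); p=np.array(c["position"]); return p+d*((z-p[2])/d[:,2])[:,None]
def cloud(c):
    v,u=np.mgrid[:480,:640]; d=rays(c,np.c_[u.ravel(),v.ravel()])
    return (np.array(c["position"])+d*c["depth"].ravel()[:,None]).reshape(480,640,3)
def proj(c,P):
    q=(np.atleast_2d(P)-np.array(c["position"]))@c["R"]
    return np.c_[c["cx"]-c["fx"]*q[:,0]/q[:,2],c["cy"]+c["fy"]*q[:,1]/q[:,2]]
def hsv(c): return cv2.cvtColor(c["color"],cv2.COLOR_RGB2HSV)
def blobs(m,amin=15):
    n,l,s,ct=cv2.connectedComponentsWithStats(m.astype(np.uint8))
    return [(ct[i],s[i],l==i) for i in range(1,n) if s[i,4]>=amin]
E
python3 - <<'E'
from h import *
np.set_printoptions(precision=4,suppress=True)
for n in ["top","scene"]:
    c=cap(n); H=hsv(c); P=cloud(c); h,s,v=H[...,0],H[...,1],H[...,2]
    print(n)
    M={"yellow":(h>20)&(h<32)&(s>200)&(v>150),"red":((h<4)|(h>176))&(s>200)&(v>120),"green":(h>50)&(h<80)&(s>150),"blue":(h>105)&(h<120)&(s>200)&(v>80),"orange":(h>8)&(h<17)&(s>200)&(v>150)}
    for k,m in M.items():
        for ct,st,mm in blobs(m,12):
            pp=P[mm]; print(k,ct.round(1),st[:5],"cloud med",np.median(pp,0),"zmax",pp[:,2].max().round(3))
E
```

```text
top
yellow [293.7 264.3] [254 233  59  57 306] cloud med [ 0.5383 -0.0283 -0.0007] zmax 1.415
yellow [195.4 256.8] [189 251  14  13 131] cloud med [0.5515 0.2108 0.1644] zmax 0.171
red [340.7 181.3] [317 174  48  16 523] cloud med [ 0.7703 -0.1414  0.0457] zmax 1.415
red [223.1 258.9] [218 255  12  10  55] cloud med [0.5454 0.1456 0.165 ] zmax 0.172
red [228.1 264.9] [224 260   8   9  18] cloud med [0.5295 0.1312 0.1642] zmax 0.17
green [242.6 162.8] [234 154  18  19 257] cloud med [0.8322 0.1213 0.0248] zmax 0.033
green [208.3 209.6] [202 203  14  14 146] cloud med [0.6651 0.1836 0.1654] zmax 0.172
blue [210.5 300.5] [207 294   7  13  39] cloud med [0.4444 0.1627 0.2144] zmax 0.239
scene
red [302.9 342.6] [300 336   6  14  20] cloud med [ 0.783  -0.0796  0.0503] zmax 0.055
red [288.1 347.2] [283 346  10   3  14] cloud med [ 0.7915 -0.1053  0.0434] zmax 0.052
green [420.5 404.6] [409 399  22   9  29] cloud med [0.8592 0.1293 0.0133] zmax 0.03
```

```bash
python3 - <<'E'
from h import *
c=cap("top"); cv2.imwrite("pics/crop1.png",cv2.resize(c["color"][180:320,150:320,::-1],None,fx=4.5,fy=4.2,interpolation=cv2.INTER_CUBIC))
cv2.imwrite("pics/crop2.png",cv2.resize(c["color"][200:290,340:490,::-1],None,fx=5,fy=5,interpolation=cv2.INTER_CUBIC))
c=cap("scene"); cv2.imwrite("pics/crop3.png",cv2.resize(c["color"][120:320,340:540,::-1],None,fx=3,fy=3,interpolation=cv2.INTER_CUBIC))
E
```

```text
(no output)
```

View pics/crop1.png

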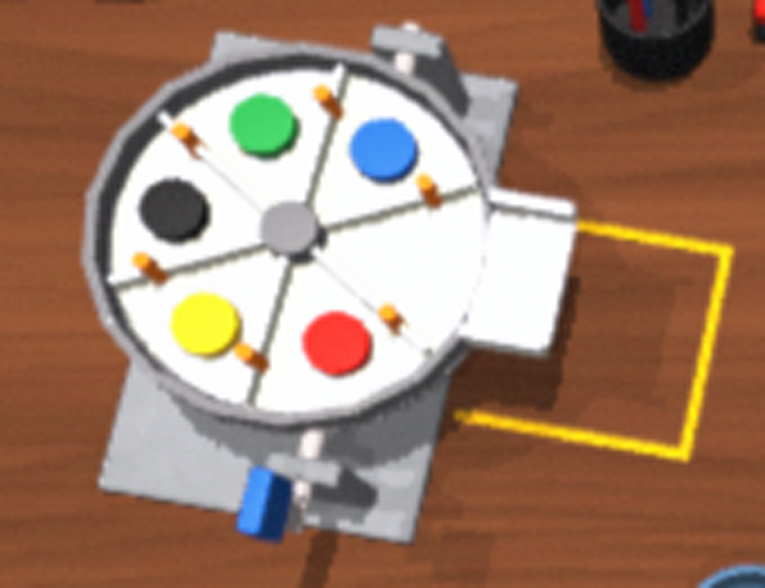

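View pics/crop2.png

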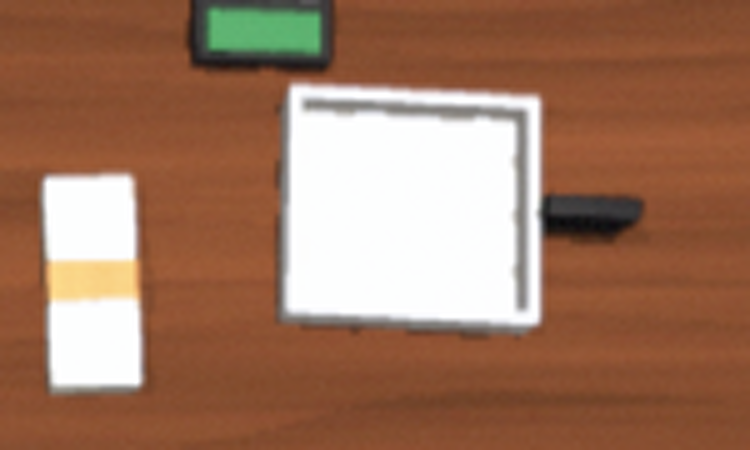

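View pics/crop3.png

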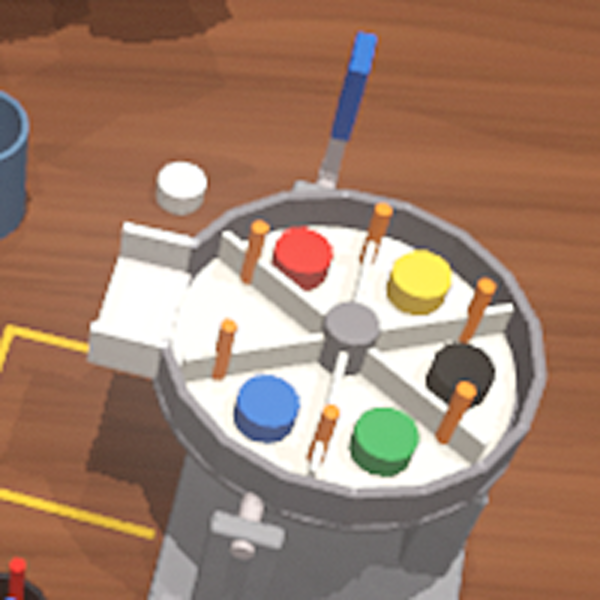

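```bash
python3 - <<'E'
from h import *
np.set_printoptions(precision=4,suppress=True)
c=cap("top"); H=hsv(c); P=cloud(c); h,s,v=H[...,0],H[...,1],H[...,2]
f=lambda x,y:(150+(x+.5)/4.5-.5,180+(y+.5)/4.2-.5)
hub=onz(c,[f(290,226)],.175)[0]; print("hub",hub)
# yellow outline
m=((h>20)&(h<32)&(s>180)&(v>120)); b=max(blobs(m),key=lambda b:b[1][4]); print(b[1])
k=cv2.findContours(b[2].astype(np.uint8),cv2.RETR_EXTERNAL,cv2.CHAIN_APPROX_NONE)[0][0][:,0]
ys,xs=np.nonzero(b[2]); W=onz(c,np.c_[xs,ys],0)[:,:2]
r=cv2.minAreaRect(W.astype(np.float32)); print("U rect",r,cv2.boxPoints(r))
# far line & side lines
W0=onz(c,[f(730,250),f(687,457),f(575,227),f(460,416)],0); print(W0[:,:2])
for a,bb in ((0,1),(0,2),(1,3)): d=W0[bb]-W0[a]; print("dir",np.degrees(np.arctan2(d[1],d[0])),np.hypot(*d[:2]))
# posts tops, z=.197
names=["p",]
for q in [(322,92),(180,130),(143,262),(244,352),(384,313),(428,180)]:
    w=onz(c,[f(*q)],.197)[0]; d=w-hub; print("post",w[:2],np.hypot(*d[:2]),np.degrees(np.arctan2(d[1],d[0])))
for n,q in dict(red=(336,343),yel=(205,323),blk=(174,210),grn=(263,125),blu=(384,150)).items():
    w=onz(c,[f(*q)],.167)[0]; d=w-hub; print(n,w[:2],np.hypot(*d[:2]),np.degrees(np.arctan2(d[1],d[0])))
# spout tip corners at floor/wall top z=.173
for q in [(576,203),(548,350),(490,190)]: print("spout",onz(c,[f(*q)],.173)[0])
# tray
g=lambda x,y:(340+(x+.5)/5-.5,200+(y+.5)/5-.5)
T=onz(c,[g(290,85),g(541,95),g(541,328),g(282,320)],.034)[:,:2]; print("tray",T,T.mean(0),cv2.minAreaRect(T.astype(np.float32)))
m=(P[...,2]>.027)&(P[...,2]<.04)&(v>150)&(s<80); m[:, :385]=0; m[:,470:]=0; m[:210]=0;m[275:]=0
r=cv2.minAreaRect(P[m][:,:2].astype(np.float32)); print("tray cloud",r)
m=(P[...,2]>.035)&(P[...,2]<.07)&(v<80); m[:, :440]=0; m[:,475:]=0; m[:230]=0;m[255:]=0
q=P[m]; print("grip",m.sum(),cv2.minAreaRect(q[:,:2].astype(np.float32)),np.median(q,0))
print("grip top ends",onz(c,[g(545,205),g(640,208)],.05))
S=onz(c,[g(45,178),g(133,175),g(142,385),g(50,390)],.03)[:,:2]; print("slips",S,S.mean(0))
m=(P[...,2]>.21)&(P[...,2]<.25)&(h>100)&(h<125)&(s>150)
print("lever",m.sum(),np.median(P[m],0),cv2.minAreaRect(P[m][:,:2].astype(np.float32)))
E
```

```text
hub [0.6044 0.1661 0.175 ]
[252 233  61  57 308]
U rect ((0.572677493095398, 0.016238264739513397), (0.13553927838802338, 0.13893355429172516), 78.67268371582031) [[ 0.4913 -0.0366]
 [ 0.6275 -0.0639]
 [ 0.6541  0.069 ]
 [ 0.5179  0.0963]]
[[ 0.625  -0.0625]
 [ 0.4936 -0.0357]
 [ 0.6413  0.0293]
 [ 0.5212  0.0963]]
dir 168.4955610666808 0.1341076017845567
dir 79.97057197952319 0.09319788713715778
dir 78.19458823835161 0.13487552573279243
post [0.6753 0.1474] 0.07331620266108538 -14.773349481207394
post [0.6545 0.22  ] 0.07356559843017804 47.08295549340968
post [0.5803 0.2363] 0.07415632906402685 108.95966320086764
post [0.5299 0.1835] 0.07652838975521517 166.83745438481608
post [0.5503 0.1134] 0.07555357615618474 -135.7020639824502
post [0.6244 0.092 ] 0.07672643966335164 -74.93854347279219
red [0.5394 0.1422] 0.06928121991066273 -159.7918840387994
yel [0.5516 0.2102] 0.0687932740680906 140.12655573984253
blk [0.6163 0.2285] 0.06348165965368427 79.22768767583844
grn [0.665  0.1833] 0.0629953365163058 15.79105465912534
blu [0.6496 0.1192] 0.06511561731469212 -46.11042278356966
spout [
[... 159 characters left out ...]
]] [ 0.6094 -0.35  ] ((0.609123945236206, -0.3495371639728546), (0.13510292768478394, 0.12533296644687653), 86.86609649658203)
tray cloud ((0.6103878617286682, -0.3503451943397522), (0.13094690442085266, 0.1211470365524292), 86.36426544189453)
grip 103 ((0.6039043664932251, -0.43904849886894226), (0.046612873673439026, 0.013240139931440353), 84.92069244384766) [ 0.6026 -0.4383  0.048 ]
grip top ends [[ 0.6056 -0.4144  0.05  ]
 [ 0.6034 -0.4633  0.05  ]]
slips [[ 0.6278 -0.1587]
 [ 0.6288 -0.2048]
 [ 0.5181 -0.2056]
 [ 0.5162 -0.1582]] [ 0.5727 -0.1818]
lever 114 [0.4449 0.1656 0.2365] ((0.44543522596359253, 0.16750924289226532), (0.012701597064733505, 0.03321618586778641), 77.32866668701172)
```

```bash
python3 - <<'E'
from h import *
np.set_printoptions(precision=3,suppress=True)
c=cap("top"); P=cloud(c)
for (x,y) in [(560,330),(545,350),(580,325),(600,365),(590,355),(615,420),(317,331),(340,337),(369,326),(295,180),(470,420)]: print((x,y),P[y,x])
c=cap("wrist"); P=cloud(c)
for (x,y) in [(560,300),(430,320),(480,60),(600,60),(540,230)]: print((x,y),P[y,x])
E
```

```text
(560, 330) [ 0.373 -0.657  0.094]
(545, 350) [ 0.326 -0.617  0.091]
(580, 325) [ 0.384 -0.707  0.094]
(600, 365) [ 0.29  -0.723  0.133]
(590, 355) [ 0.313 -0.702  0.135]
(615, 420) [ 0.211 -0.554  0.487]
(317, 331) [ 0.383 -0.073  0.001]
(340, 337) [ 0.365 -0.128  0.072]
(369, 326) [ 0.391 -0.2    0.064]
(295, 180) [ 0.79  -0.019  0.003]
(470, 420) [ 0.159 -0.451 -0.002]
(560, 300) [ 0.229 -0.745  0.138]
(430, 320) [ 0.165 -0.693  0.091]
(480, 60) [ 0.351 -0.643  0.091]
(600, 60) [ 0.378 -0.716  0.091]
(540, 230) [ 0.267 -0.709  0.137]
```

```bash
python3 -m inch '[[[0.69,0.25,-0.1],0.79,85],[[0.69,0.25,-0.1],0.79,85],[[0.69,0.25,-0.1],0.79,85],[[0.69,0.25,-0.1],0.79,85],[[0.69,0.25,-0.1],0.79,85],[[0.69,0.25,-0.1],0.79,85],[[0.69,0.25,-0.1],0.79,85],[[0.69,0.25,-0.1],0.79,85],[[0.69,0.25,-0.1],0.79,85],[[0.69,0.25,-0.1],0.79,85],[[0.69,0.25,-0.1],0.79,85],[[0.69,0.25,-0.1],0.79,85],[[0.69,0.25,-0.1],0.79,85],[[0.69,0.25,-0.1],0.79,85],[[0,0,0],0,85],[[0,0,0],0,85]]'
cat >> h.py <<'E'
def pose():
    o=status.get_obs(); M=R.from_rotvec(o["orientation"]).as_matrix(); y=M[:,1]
    print("t",round(o["time_s"],2),"pos",np.round(o["tool_pos"],4),"jaw deg",round(np.degrees(np.arctan2(y[1],y[0])),2),"z",np.round(M[:,2],3),"F",np.round(o["force"],1),"gap",round(o["finger_gap"],4),"q6",round(o["joints"][5],2)); return o
E
python3 -c "
from h import *
pose(); cap('wrist','w1')"
```

```text
time_s: 1.83
tool_pos: [0.6029, -0.4454, 0.1536]
orientation: [-2.285, -2.155, 0.001]
force: [-0.4, -0.2, -0.9]
finger_gap: 0.0848
t 1.83 pos [ 0.6029 -0.4454  0.1536] jaw deg -3.36 z [-0.001  0.    -1.   ] F [-0.4 -0.2 -0.9] gap 0.0848 q6 -0.64
```

View pics/w1.png

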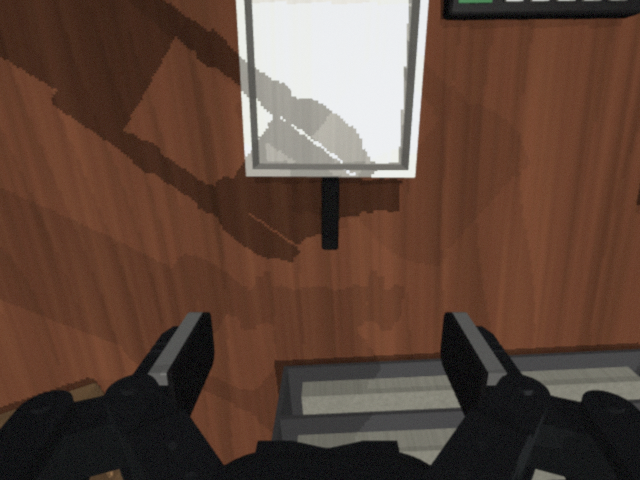

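```bash
python3 -c "
from h import *
np.set_printoptions(precision=3,suppress=True)
c=cap('top'); P=cloud(c); print(P[200,504:530:4]); print(P[240,504:530:4])
c=cap('wrist'); P=cloud(c)
for q in [(330,190),(330,215),(330,240),(330,246),(322,246),(338,246),(300,365),(300,400),(500,360)]: print(q,P[q[1],q[0]])
print(onz(c,[(329.5,180),(330.5,247)],.05))
"
```

```text
[[ 0.588 -0.406  0.484]
 [ 0.584 -0.408  0.497]
 [ 0.582 -0.412  0.506]
 [ 0.581 -0.418  0.508]
 [ 0.58  -0.424  0.511]
 [ 0.58  -0.432  0.509]
 [ 0.577 -0.434  0.521]]
[[ 0.494 -0.362  0.588]
 [ 0.495 -0.37   0.582]
 [ 0.495 -0.377  0.58 ]
 [ 0.495 -0.385  0.578]
 [ 0.611 -0.611  0.019]
 [ 0.504 -0.414  0.536]
 [ 0.504 -0.421  0.536]]
(330, 190) [ 0.605 -0.422  0.05 ]
(330, 215) [ 0.604 -0.44   0.05 ]
(330, 240) [ 0.603 -0.458  0.05 ]
(330, 246) [ 0.603 -0.463  0.05 ]
(322, 246) [ 0.595 -0.48   0.   ]
(338, 246) [ 0.609 -0.463  0.049]
(300, 365) [ 0.568 -0.594  0.005]
(300, 400) [ 0.564 -0.633  0.005]
(500, 360) [ 0.655 -0.443  0.215]
[[ 0.605 -0.415  0.05 ]
 [ 0.603 -0.463  0.05 ]]
```

```bash
python3 -m inch '[[[0.02,0,-0.5],0,85],[[0.01,0,-0.5],0,85],[[0,0,-0.5],0,85],[[0,0,-0.5],0,85],[[0,0,-0.5],0,85],[[0,0,-0.4],0,85],[[0,0,0],0,85],[[0,0,0],0,0],[[0,0,0],0,0],[[0,0,0],0,0],[[0,0,0],0,0],[[0,0,0],0,0],[[0,0,0],0,0],[[0,0,0],0,0],[[0,0,0],0,0]]'; python3 -c "
from h import *
pose(); cap('wrist','w2')"
```

```text
time_s: 3.23
tool_pos: [0.6031, -0.4467, 0.0387]
orientation: [2.288, 2.153, 0.0]
force: [-0.2, 0.8, -0.2]
finger_gap: 0.0001
t 3.23 pos [ 0.6031 -0.4467  0.0387] jaw deg -3.48 z [ 0. -0. -1.] F [-0.2  0.8 -0.2] gap 0.0001 q6 -0.63
```

View pics/w2.png

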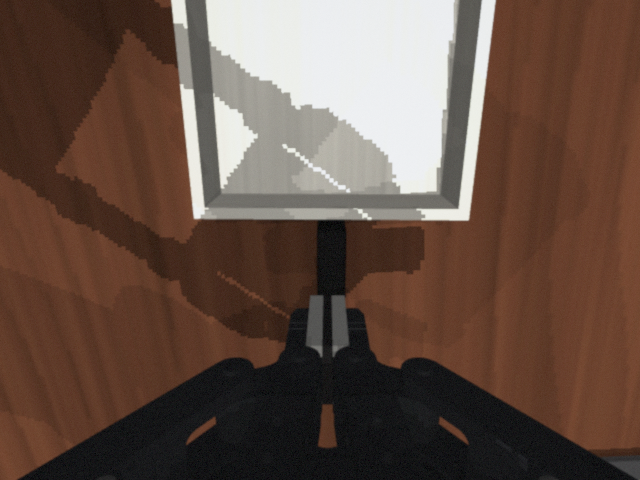

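```bash
python3 -c "
from h import *
np.set_printoptions(precision=4,suppress=True)
o=pose(); c=cap('wrist'); P=cloud(c)
print('cam',c['position'])
print('TCP px',proj(c,[o['tool_pos'],o['tool_pos']-[0,0,.019]]))
for q in [(331,230),(331,260),(331,285),(331,292),(316,300),(316,340),(340,300),(340,340),(327,300),(327,330),(340,215)]: print(q,P[q[1],q[0]])
c=cap('top','t2');c=cap('scene','s2')
"
```

```text
t 3.28 pos [ 0.603  -0.4467  0.0386] jaw deg -3.47 z [ 0. -0. -1.] F [ 0.4 -0.5  0.8] gap -0.0 q6 -0.63
cam [ 0.6087 -0.3657  0.2024]
TCP px [[325.3218 291.784 ]
 [325.4904 274.6733]]
(331, 230) [ 0.6074 -0.4137  0.0507]
(331, 260) [ 0.6066 -0.4266  0.0505]
(331, 285) [ 0.606  -0.438   0.0501]
(331, 292) [ 0.6058 -0.4406  0.0514]
(316, 300) [ 0.6004 -0.4351  0.0685]
(316, 340) [ 0.601  -0.4353  0.0946]
(340, 300) [ 0.6093 -0.4359  0.0678]
(340, 340) [ 0.6085 -0.4358  0.0946]
(327, 300) [ 0.6045 -0.4352  0.0687]
(327, 330) [ 0.6045 -0.4355  0.0888]
(340, 215) [ 0.6115 -0.4121  0.0349]
```

View pics/s2.png

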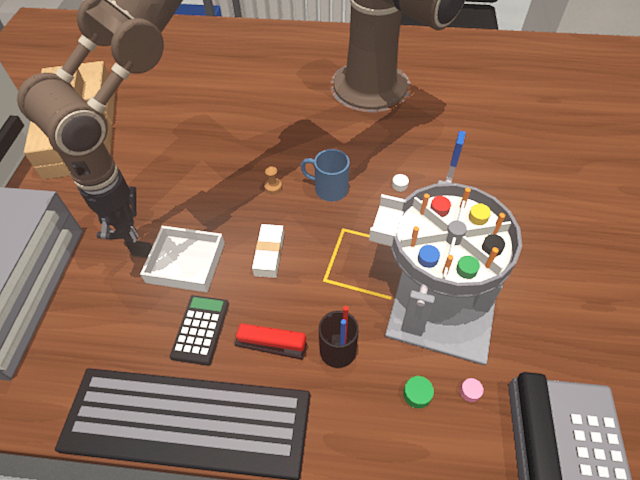

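View pics/t2.png

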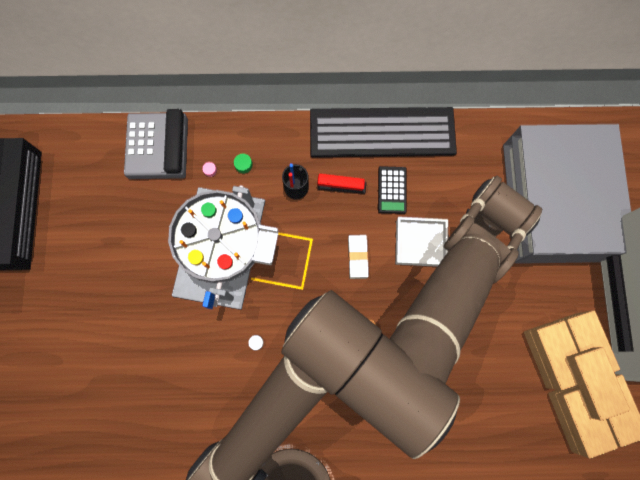

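```bash
python3 -c "
from h import *
np.set_printoptions(precision=4,suppress=True)
c=cap('wrist'); P=cloud(c)
for v in range(270,306,3): print(v,P[v,312],P[v,331],c['color'][v,312],c['color'][v,331])
"
```

```text
270 [ 0.5951 -0.4517  0.0008] [ 0.6063 -0.4306  0.0511] [61 38 25] [18 21 20]
273 [ 0.595  -0.4537  0.0002] [ 0.6062 -0.4328  0.0492] [62 41 31] [19 17 14]
276 [ 0.5948 -0.4557 -0.0003] [ 0.6061 -0.4336  0.0506] [64 42 28] [10 10 13]
279 [ 0.5947 -0.4574  0.    ] [ 0.6061 -0.4349  0.0506] [63 38 26] [10 10 11]
282 [ 0.5946 -0.4592  0.0001] [ 0.606  -0.4362  0.0507] [64 42 30] [19 22 22]
285 [ 0.5946 -0.4602  0.0018] [ 0.6087 -0.3657  0.2022] [60 39 28] [14 16 12]
288 [ 0.5944 -0.462   0.0017] [ 0.6058 -0.4388  0.0511] [54 32 22] [21 21 23]
291 [ 0.5942 -0.4646  0.0002] [ 0.6057 -0.4407  0.05  ] [52 30 21] [ 8  8 10]
294 [ 0.5941 -0.4662  0.0006] [ 0.6057 -0.4419  0.0503] [57 37 25] [16 14 15]
297 [ 0.5987 -0.4352  0.0654] [ 0.6059 -0.4356  0.0654] [85 85 81] [51 50 51]
300 [ 0.5988 -0.435   0.0683] [ 0.6087 -0.3657  0.2022] [86 86 85] [52 54 50]
303 [ 0.5989 -0.4349  0.0708] [ 0.6059 -0.4349  0.0716] [86 84 84] [56 54 54]
```

```bash
python3 -c "
from h import *
np.set_printoptions(precision=4,suppress=True)
c=cap('scene'); P=cloud(c)
cv2.imwrite('pics/s3.png',cv2.resize(c['color'][160:290,70:240,::-1],None,fx=4.5,fy=4.5,interpolation=cv2.INTER_CUBIC))
o=status.get_obs(); t=o['tool_pos']
uv=proj(c,[t,t-[0,0,.019],t+[0,0,.026]]); print(uv,(uv-[70,160])*4.5)
for u,v in [(128,225),(128,232),(130,238),(132,240),(136,247),(142,250),(134,244)]: print(u,v,P[v,u])
"
```

```text
[[135.6484 244.9408]
 [138.5826 250.1848]
 [131.4844 237.4987]] [[295.418  382.2335]
 [308.6217 405.8316]
 [276.6797 348.744 ]]
128 225 [ 0.6103 -0.4332  0.1173]
128 232 [ 0.6165 -0.436   0.1028]
130 238 [ 0.6159 -0.4394  0.0818]
132 240 [ 0.6137 -0.4394  0.0719]
136 247 [ 0.6111 -0.4415  0.0436]
142 250 [ 0.6124 -0.4309  0.0363]
134 244 [ 0.6086 -0.4443  0.0502]
```

View pics/s3.png

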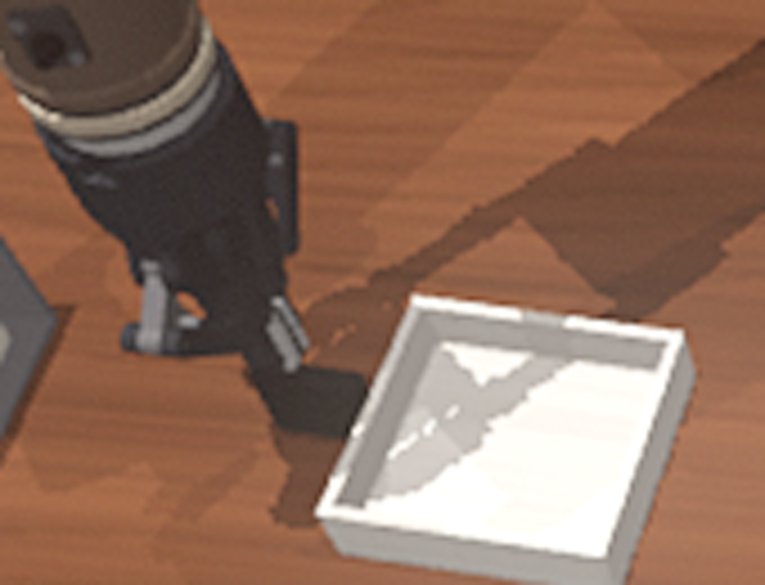

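```bash
python3 -m inch '[[[0,0,0.2],0,60],[[0.03,0,0],0,60],[[0,0.05,0],0,60],[[0,0,0],0,60],[[0,0,0],0,60],[[0,0,0],0,60],[[0,0,-0.3],0,60],[[0,0,-0.3],0,60],[[0,0,-0.3],0,60],[[0,0,0],0,60]]'; python3 -c "
from h import *
np.set_printoptions(precision=4,suppress=True)
o=pose(); c=cap('wrist','w3'); P=cloud(c)
for v in range(230,330,8): print(v,P[v,331])
"
```

```text
time_s: 4.37
tool_pos: [0.6011, -0.4423, 0.0051]
orientation: [-2.282, -2.147, 0.002]
force: [-0.9, 0.9, -0.8]
finger_gap: 0.06
t 4.37 pos [ 0.6011 -0.4423  0.0051] jaw deg -3.49 z [-0.006  0.005 -1.   ] F [-0.9  0.9 -0.8] gap 0.06 q6 -0.63
230 [ 0.6056 -0.4083  0.0209]
238 [ 0.6055 -0.4087  0.0294]
246 [ 0.6054 -0.4103  0.0337]
254 [ 0.6053 -0.413   0.0349]
262 [ 0.6052 -0.4138  0.0405]
270 [ 0.6052 -0.4136  0.0479]
278 [ 0.6051 -0.4156  0.0499]
286 [ 0.6049 -0.4182  0.0506]
294 [ 0.6048 -0.4208  0.051 ]
302 [ 0.6046 -0.424   0.0504]
310 [ 0.6044 -0.4272  0.05  ]
318 [ 0.6043 -0.4289  0.0523]
326 [ 0.6041 -0.433   0.0505]
```

View pics/w3.png

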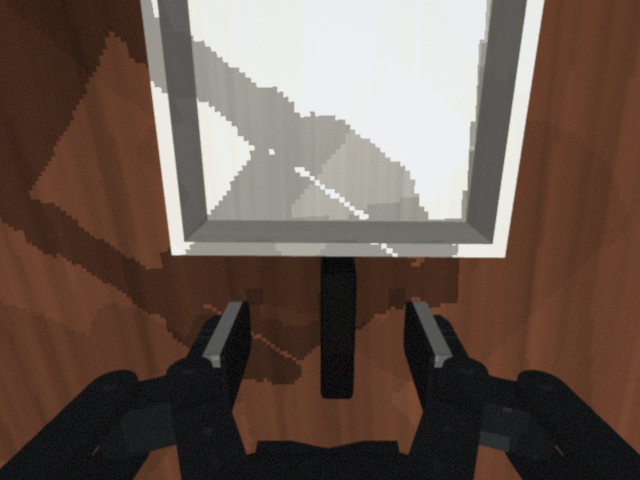

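```bash
python3 -m inch '[[[0,0,0],0,60],[[0,0,0],0,60]]'; python3 -c "
from h import *
np.set_printoptions(precision=4,suppress=True)
o=pose(); print(o['joints'],o['joint_torque']); c=cap('wrist'); P=cloud(c)
for q in [(246,306),(240,315),(244,330),(410,306),(416,315),(410,330)]: print(q,P[q[1],q[0]])
"
```

```text
time_s: 4.58
tool_pos: [0.6044, -0.445, 0.0105]
orientation: [2.288, 2.153, 0.0]
force: [0.3, 0.2, 0.4]
finger_gap: 0.0603
t 4.58 pos [ 0.6044 -0.445   0.0105] jaw deg -3.49 z [ 0. -0. -1.] F [0.3 0.2 0.4] gap 0.0603 q6 -0.63
[-0.6926  0.7497  1.3997  0.      0.9918 -0.6318] [  0.0077 -54.6176 -23.8693  -0.0002   0.0359   0.    ]
(246, 306) [ 0.5753 -0.4343  0.0402]
(240, 315) [ 0.5756 -0.432   0.0511]
(244, 330) [ 0.5752 -0.4404  0.047 ]
(410, 306) [ 0.6359 -0.4357  0.0445]
(416, 315) [ 0.6368 -0.436   0.0506]
(410, 330) [ 0.6352 -0.4432  0.0484]
```

```bash
python3 -m inch '[[[-0.02,0,-0.2],0,60],[[0,0,-0.2],0,60],[[0,0,-0.1],0,60],[[0,0,0],0,60],[[0,0,0],0,0],[[0,0,0],0,0],[[0,0,0],0,0],[[0,0,0],0,0],[[0,0,0],0,0],[[0,0,0],0,0],[[0,0,0],0,0]]'; python3 -c "
from h import *
pose()
cap('wrist','w4')"
```

```text
time_s: 5.55
tool_pos: [0.6038, -0.4451, -0.0089]
orientation: [2.287, 2.152, 0.0]
force: [0.6, 0.5, 1.1]
finger_gap: 0.0113
t 5.55 pos [ 0.6038 -0.4451 -0.0089] jaw deg -3.48 z [ 0.001 -0.001 -1.   ] F [0.6 0.5 1.1] gap 0.0113 q6 -0.63
```

View pics/w4.png

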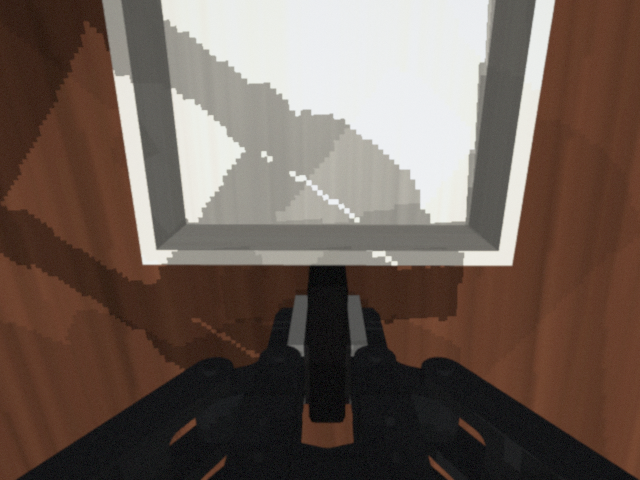

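```bash
python3 -m inch '[[[0,0,0.3],0,0],[[0,0,0.5],0,0],[[0,0,0.5],0,0],[[0,0,0.5],0,0],[[0,0,0],0,0],[[0,0,0],0,0],[[-0.03,0.25,0],0,0],[[-0.07,0.5,0],-0.1,0]]'; python3 -c "
from h import *
pose()
cap('wrist','w5')"
```

```text
time_s: 6.27
tool_pos: [0.5979, -0.4153, 0.0604]
orientation: [-2.3, -2.137, 0.002]
force: [-0.0, -0.2, -2.6]
finger_gap: 0.0116
t 6.27 pos [ 0.5979 -0.4153  0.0604] jaw deg -4.21 z [-0.002  0.    -1.   ] F [-0.  -0.2 -2.6] gap 0.0116 q6 -0.59
```

View pics/w5.png

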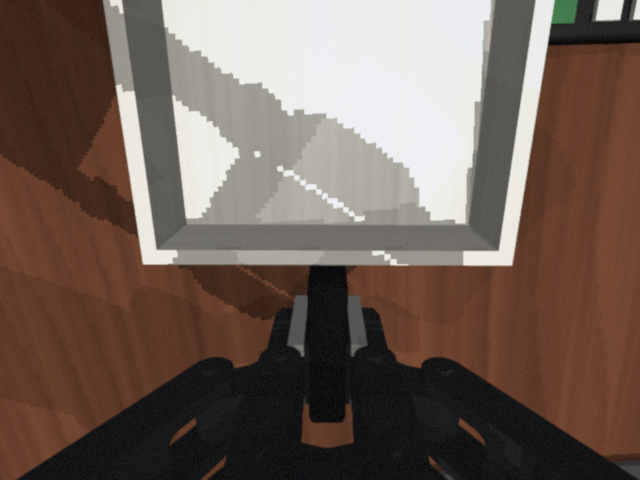

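```bash
python3 -m inch '[[[-0.07,0.53,0],-0.07,0],[[-0.07,0.53,0],-0.08,0],[[-0.07,0.53,0],-0.07,0],[[-0.07,0.53,0],-0.08,0],[[-0.07,0.53,0],-0.07,0],[[-0.07,0.53,0],-0.08,0],[[-0.07,0.53,0],-0.07,0],[[-0.07,0.53,0],-0.08,0],[[-0.07,0.53,0],-0.07,0],[[-0.07,0.53,0],-0.08,0],[[-0.07,0.53,0],-0.07,0],[[-0.07,0.53,0],-0.08,0],[[-0.07,0.53,0],-0.07,0],[[-0.07,0.53,0],-0.08,0],[[-0.07,0.53,0],-0.07,0],[[-0.07,0.53,0],-0.08,0],[[0,0,0],0,0],[[0,0,0],0,0],[[0,0,0],0,0]]'; python3 -c "
from h import *
pose()
cap('scene','s5');cap('top','t5')"
```

```text
time_s: 7.9
tool_pos: [0.5533, -0.0752, 0.0613]
orientation: [-2.427, -1.992, 0.003]
force: [0.4, -0.0, -1.8]
finger_gap: 0.0115
t 7.9 pos [ 0.5533 -0.0752  0.0613] jaw deg -11.23 z [-0.002  0.    -1.   ] F [ 0.4 -0.  -1.8] gap 0.0115 q6 -0.02
```

View pics/s5.png

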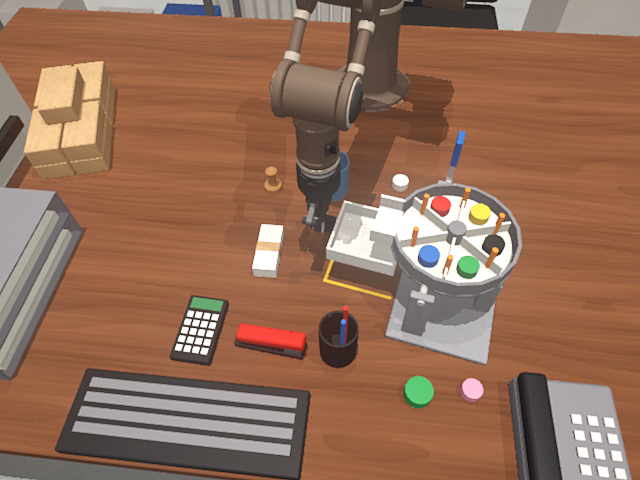

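View pics/t5.png

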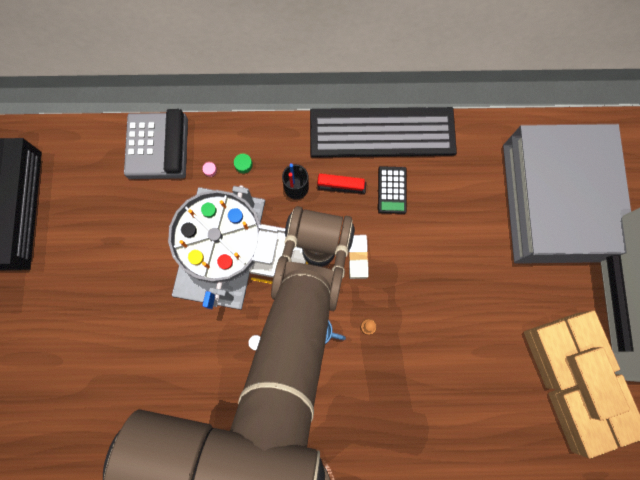

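```bash
python3 -m inch '[[[0,0,-0.3],0,0],[[0,0,-0.3],0,0],[[0,0,-0.3],0,0],[[0,0,-0.3],0,0],[[0,0,-0.25],0,0],[[0,0,-0.15],0,0],[[0,0,-0.1],0,0],[[0,0,-0.05],0,0],[[0,0,0],0,0],[[0,0,0],0,0]]'; python3 -c "
from h import *
np.set_printoptions(precision=4,suppress=True)
pose()
c=cap('scene','s6'); P=cloud(c)
cv2.imwrite('pics/s6c.png',cv2.resize(c['color'][170:310,270:470,::-1],None,fx=4,fy=4,interpolation=cv2.INTER_CUBIC))"
```

```text
time_s: 8.83
tool_pos: [0.5551, -0.0756, -0.0072]
orientation: [2.428, 1.992, 0.001]
force: [-0.7, -0.4, -1.7]
finger_gap: 0.0115
t 8.83 pos [ 0.5551 -0.0756 -0.0072] jaw deg -11.28 z [ 0.001 -0.    -1.   ] F [-0.7 -0.4 -1.7] gap 0.0115 q6 -0.02
```

View pics/s6c.png

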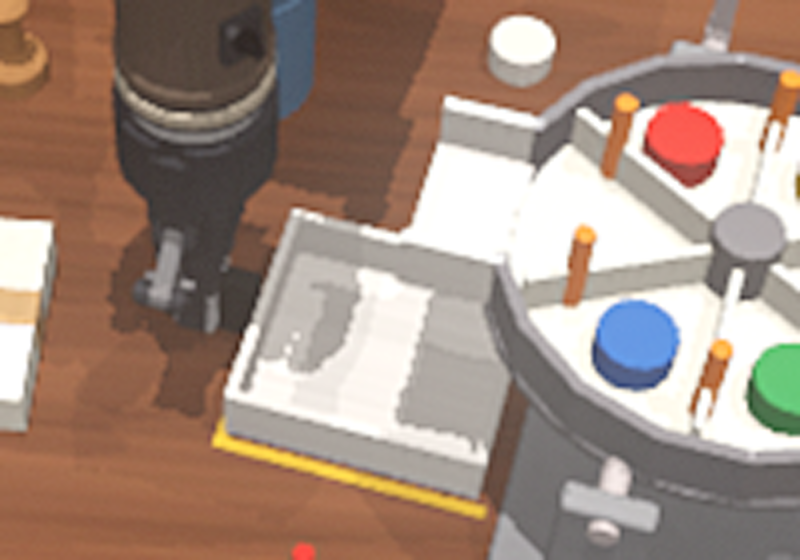

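```bash
python3 -m inch '[[[0,0,-0.05],0,0],[[0,0,0],0,0],[[0,0,0],0,60],[[0,0,0],0,60],[[0,0,0],0,60],[[0,0,0],0,60],[[0,0,0],0,60],[[0,0,0],0,60],[[0,0,0.3],0,60],[[0,0,0.5],0,60],[[0,0,0.8],0,60],[[0,0,0.8],0,60],[[0,0,0.8],0,60],[[0,0,0.8],0,60],[[0,0,0.8],0,0],[[0,0,0.4],0,0],[[0,0,0.4],0,0],[[0,0,0],0,0]]'; python3 -c "
from h import *
np.set_printoptions(precision=4,suppress=True)
pose()
c=cap('scene','s7'); P=cloud(c)
cv2.imwrite('pics/s7c.png',cv2.resize(c['color'][170:310,270:470,::-1],None,fx=4,fy=4,interpolation=cv2.INTER_CUBIC))"
```

```text
time_s: 10.38
tool_pos: [0.5574, -0.0761, 0.2199]
orientation: [2.423, 1.988, 0.009]
force: [1.1, 0.1, 0.6]
finger_gap: 0.0116
t 10.38 pos [ 0.5574 -0.0761  0.2199] jaw deg -11.28 z [ 0.009 -0.002 -1.   ] F [1.1 0.1 0.6] gap 0.0116 q6 -0.02
```

View pics/s7c.png

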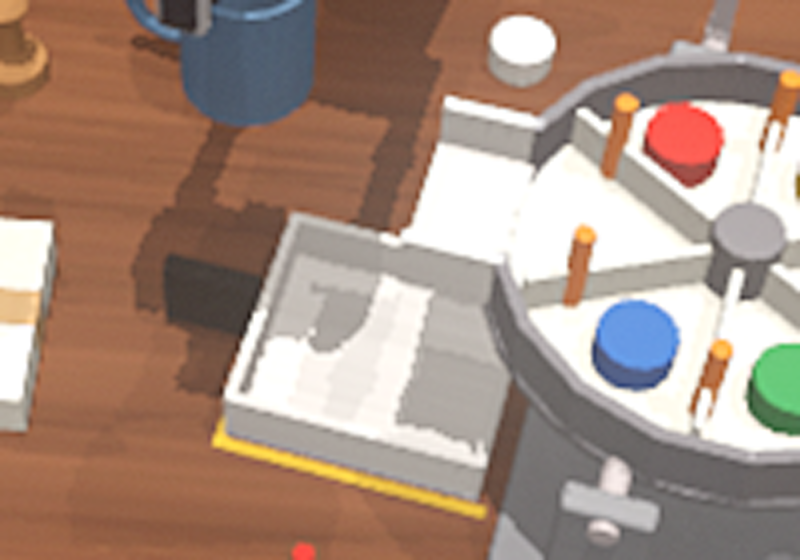

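```bash
python3 -m inch '[[[0.08,0.29,0],-0.82,0],[[0.08,0.29,0],-0.82,0],[[0.08,0.29,0],-0.82,0],[[0.08,0.29,0],-0.82,0],[[0.08,0.29,0],-0.82,0],[[0.08,0.29,0],-0.82,0],[[0.08,0.29,0],-0.82,0],[[0.07,0.3,0],-0.82,0],[[0.07,0.3,0],-0.82,0],[[0.07,0.3,0],-0.82,0],[[0.07,0.3,0],-0.82,0],[[0.07,0.3,0],-0.82,0],[[0.07,0.3,0],-0.82,0],[[0.07,0.3,0],-0.82,0],[[0,0,0],0,0],[[0,0,0],0,0],[[0,0,0],0,0]]'; python3 -c "
from h import *
np.set_printoptions(precision=4,suppress=True)
o=pose()
c=cap('scene','s8'); P=cloud(c)
t=o['tool_pos']; print((proj(c,[t+[0,0,.026],t+[0,0,-.0375],[.597,.089,.147]])-[340,100])*3.5)
cv2.imwrite('pics/s8c.png',cv2.resize(c['color'][100:270,340:540,::-1],None,fx=3.5,fy=3.5,interpolation=cv2.INTER_CUBIC))
c=cap('wrist','w8')
"
```

```text
time_s: 11.85
tool_pos: [0.5957, 0.0891, 0.2133]
orientation: [3.129, 0.272, -0.004]
force: [0.2, -0.2, -0.3]
finger_gap: -0.0005
t 11.85 pos [0.5957 0.0891 0.2133] jaw deg -80.05 z [-0.002 -0.001 -1.   ] F [ 0.2 -0.2 -0.3] gap -0.0005 q6 1.47
[[264.9396 342.3354]
 [246.9346 425.2284]
 [239.2244 461.758 ]]
```

View pics/s8c.png

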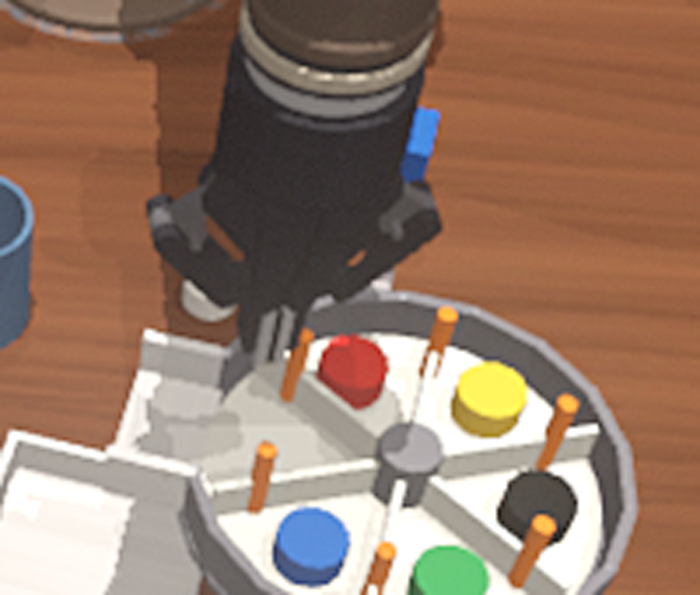

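View pics/w8.png

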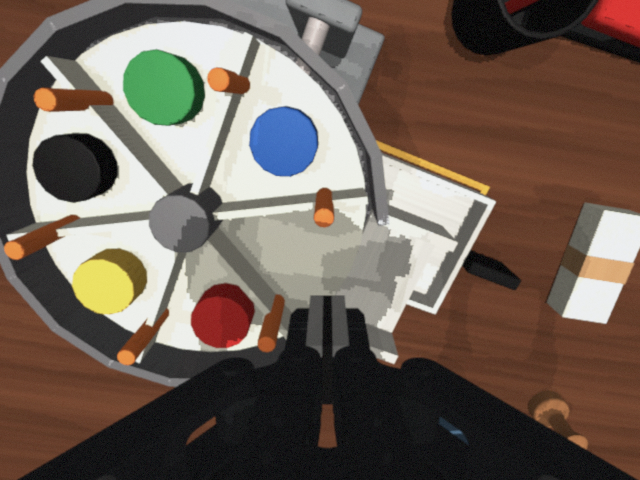

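```bash
python3 -m inch '[[[0.02,0,-0.35],0,0],[[0,0,-0.35],0,0],[[0,0,-0.35],0,0],[[0,0,-0.35],0,0],[[0,0,0],0,0],[[0,0,0],0,0]]'; python3 - <<'E'
from h import *
np.set_printoptions(precision=4,suppress=True)
o=pose()
c=cap('wrist','w9')
E
```

```text
time_s: 12.45
tool_pos: [0.5964, 0.089, 0.1576]
orientation: [3.13, 0.269, -0.004]
force: [0.3, 0.4, 0.4]
finger_gap: -0.0002
t 12.45 pos [0.5964 0.089  0.1576] jaw deg -80.18 z [-0.002 -0.    -1.   ] F [0.3 0.4 0.4] gap -0.0002 q6 1.48
```

View pics/w9.png

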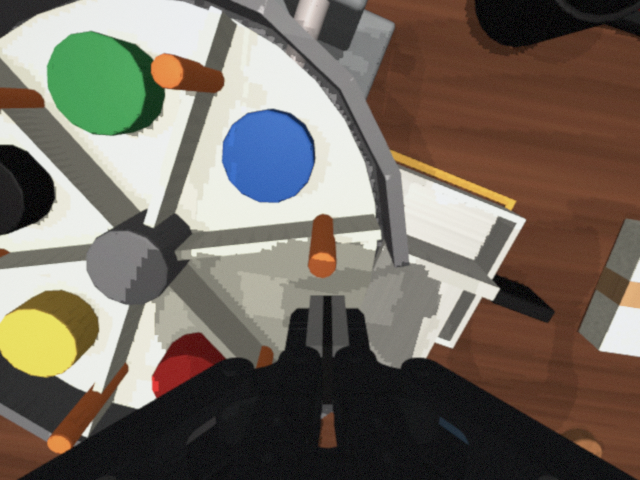

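```bash
python3 - <<'E'
from h import *
np.set_printoptions(precision=4,suppress=True)
c=cap('wrist')
hub=onz(c,[(127,267)],.175)[0]; print(hub)
hub=np.array([.603,.166,0])
for q in [(321,265),(167,71)]:
    w=onz(c,[q],.197)[0]; d=w-hub; print(w,np.hypot(*d[:2]),np.degrees(np.arctan2(d[1],d[0])))
# tray check: rim corners
print(onz(c,[(525,219),(446,343)],.034), onz(c,[(513,205)],0))
# arc path plan: finger center at angle a, r
for a in range(-94,-20,6): print(a,hub[:2]+.076*np.array([np.cos(np.radians(a)),np.sin(np.radians(a))]))
E
```

```text
[0.6031 0.171  0.175 ]
[0.6263 0.0961 0.197 ] 0.07367117652104072 -71.55872542185307
[0.6788 0.1504 0.197 ] 0.0773440276080447 -11.648351221164027
[[ 0.6219 -0.0574  0.034 ]
 [ 0.5076 -0.0274  0.034 ]] [[ 0.6252 -0.0626  0.    ]]
-94 [0.5977 0.0902]
-88 [0.6057 0.09  ]
-82 [0.6136 0.0907]
-76 [0.6214 0.0923]
-70 [0.629  0.0946]
-64 [0.6363 0.0977]
-58 [0.6433 0.1015]
-52 [0.6498 0.1061]
-46 [0.6558 0.1113]
-40 [0.6612 0.1171]
-34 [0.666  0.1235]
-28 [0.6701 0.1303]
-22 [0.6735 0.1375]
```

```bash
python3 -m inch '[[[0.116,0.012,0],0.45,0],[[0.116,0.012,0],0.45,0],[[0.1,0.01,0],0.45,0],[[0.1,0.01,0],0.45,0],[[0.097,0.02,0],0.45,0],[[0.097,0.02,0],0.45,0],[[0.095,0.03,0],0.45,0],[[0.095,0.03,0],0.45,0],[[0.091,0.04,0],0.45,0],[[0.091,0.04,0],0.45,0],[[0.087,0.048,0],0.45,0],[[0.087,0.048,0],0.45,0],[[0.081,0.058,0],0.45,0],[[0.081,0.058,0],0.45,0],[[0.075,0.065,0],0.45,0],[[0.075,0.065,0],0.45,0],[[0,0,0],0,0]]'; python3 - <<'E'
from h import *
np.set_printoptions(precision=4,suppress=True)
o=pose()
c=cap('wrist','w10'); c=cap('scene','s10')
cv2.imwrite('pics/s10c.png',cv2.resize(c['color'][100:270,340:540,::-1],None,fx=3.5,fy=3.5,interpolation=cv2.INTER_CUBIC))
E
```

```text
time_s: 13.97
tool_pos: [0.658, 0.1126, 0.1601]
orientation: [2.809, 1.404, 0.004]
force: [1.2, -0.6, -0.3]
finger_gap: 0.0002
t 13.97 pos [0.658  0.1126 0.1601] jaw deg -36.9 z [ 0.003  0.    -1.   ] F [ 1.2 -0.6 -0.3] gap 0.0002 q6 0.75
```

View pics/w10.png

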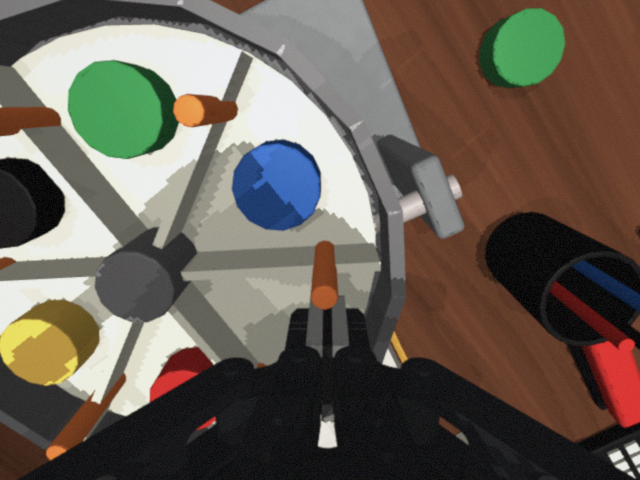

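View pics/s10c.png

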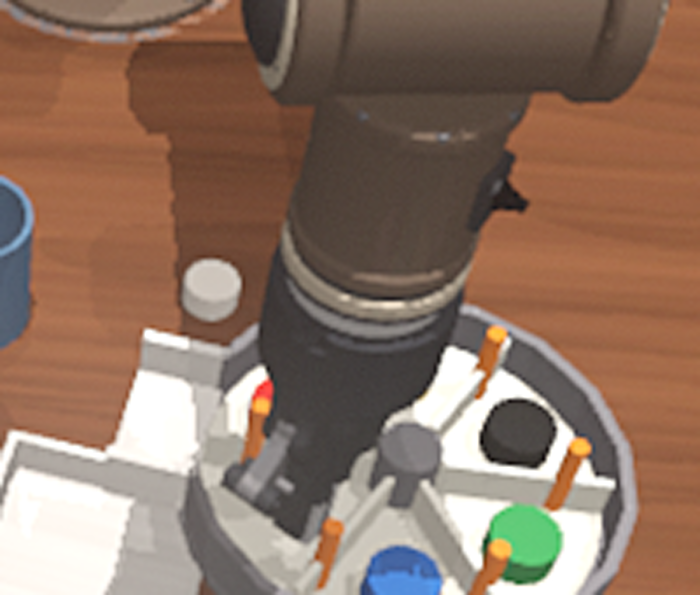

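```bash
python3 - <<'E'
from h import *
np.set_printoptions(precision=4,suppress=True)
c=cap('wrist'); o=pose()
for hub in ([.603,.166,0],[.603,.169,0]):
  for q in [(323,297),(189,110)]:
    w=onz(c,[q],.197)[0]; d=w-hub; print(w,np.hypot(*d[:2]),np.degrees(np.arctan2(d[1],d[0])), np.linalg.norm(w[:2]-o["tool_pos"][:2]))
print(onz(c,[(135,286)],.175))
c=cap('top','t10'); cv2.imwrite("pics/t10c.png",cv2.resize(c["color"][180:320,150:320,::-1],None,fx=4.5,fy=4.2,interpolation=cv2.INTER_CUBIC))
E
```

```text
t 14.12 pos [0.6573 0.1123 0.1594] jaw deg -37.02 z [ 0.002  0.    -1.   ] F [-0.7  0.1  0.5] gap -0.0001 q6 0.75
[0.6669 0.1263 0.197 ] 0.07528527365713263 -31.85692667918132 0.017013610521025985
[0.6725 0.2005 0.197 ] 0.07760126905416442 26.408753529681576 0.08954579738529178
[0.6669 0.1263 0.197 ] 0.07691089528140072 -33.75551918037528 0.017013610521025985
[0.6725 0.2005 0.197 ] 0.07631426943990131 24.391022654680047 0.08954579738529178
[[0.6018 0.1676 0.175 ]]
```

View pics/t10c.png

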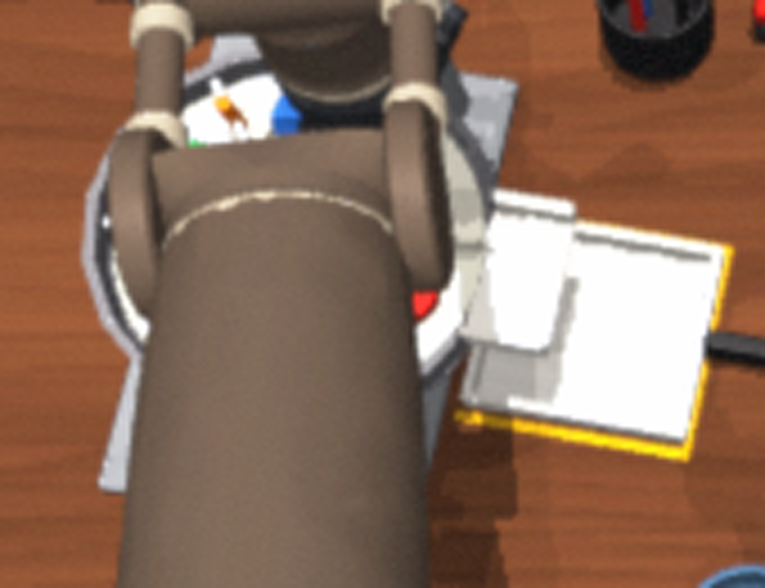

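```bash
python3 -m inch '[[[0.049,0.06,0],0.4,0],[[0.049,0.06,0],0.4,0],[[0.06,0.08,0],0.4,0],[[0.06,0.08,0],0.4,0],[[0.051,0.085,0],0.4,0],[[0.051,0.085,0],0.4,0],[[0.035,0.075,0],0.4,0],[[0.035,0.075,0],0.4,0],[[0,0,0],0,0],[[0,0,0],0,0],[[-0.1,-0.2,0],0,0],[[0,0,0.4],0,0],[[0,0,0.6],0,0],[[0,0,0.6],0,0],[[0,0,0],0,0],[[0,0,0],0,0]]'; python3 - <<'E'
from h import *
np.set_printoptions(precision=4,suppress=True)
o=pose()
c=cap('wrist','w11'); c=cap('scene','s11')
cv2.imwrite('pics/s11c.png',cv2.resize(c['color'][100:270,340:540,::-1],None,fx=3.5,fy=3.5,interpolation=cv2.INTER_CUBIC))
E
```

```text
time_s: 15.5
tool_pos: [0.6695, 0.1279, 0.225]
orientation: [2.537, 1.849, 0.006]
force: [-0.6, -0.2, -1.0]
finger_gap: -0.0003
t 15.5 pos [0.6695 0.1279 0.225 ] jaw deg -17.82 z [ 0.004  0.    -1.   ] F [-0.6 -0.2 -1. ] gap -0.0003 q6 0.44
```

View pics/w11.png

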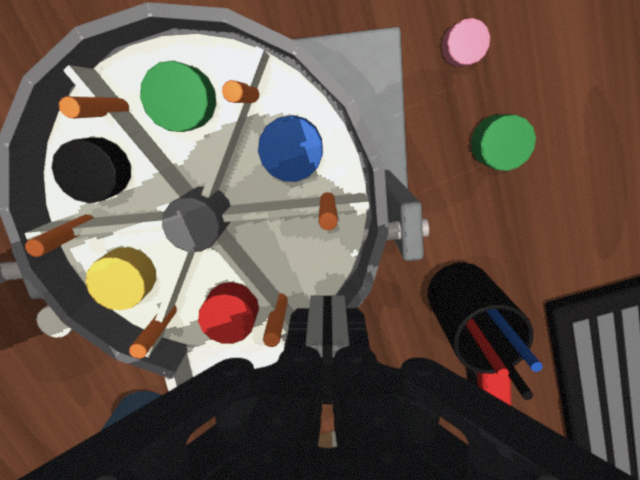

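View pics/s11c.png

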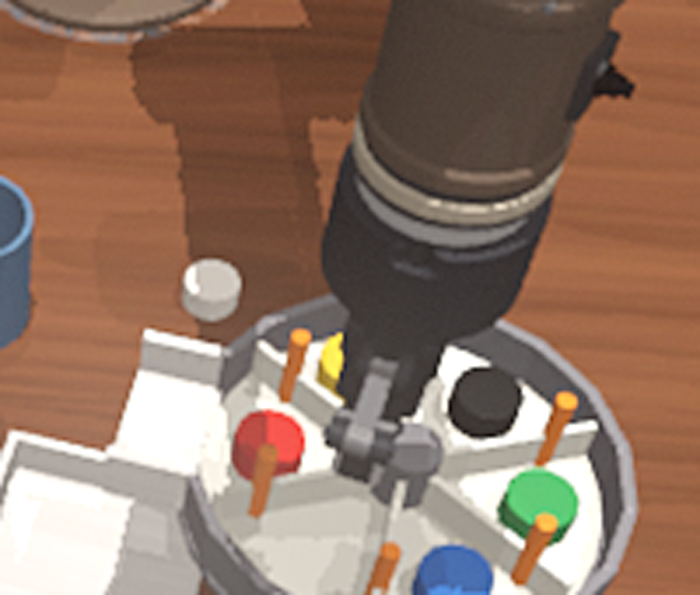

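```bash
python3 - <<'E'
from h import *
np.set_printoptions(precision=4,suppress=True)
c=cap('wrist'); o=pose()
W=onz(c,[(327,222),(235,91),(68,106),(37,247),(138,350),(271,338)],.197)
hub=W.mean(0); print("hub",hub)
for w in W: d=w-hub; print(w,np.hypot(*d[:2]),(np.degrees(np.arctan2(d[1],d[0]))-78.6)%60)
w=onz(c,[(226,313)],.167)[0]; print('red',w); a=np.radians(78.6); d=w[:2]-[.603,.167]; print(d@[np.cos(a),np.sin(a)],d@[-np.sin(a),np.cos(a)])
E
```

```text
t 15.65 pos [0.667  0.1279 0.2208] jaw deg -17.79 z [-0.003 -0.    -1.   ] F [-0.9 -0.2  0.2] gap 0.0002 q6 0.44
hub [0.6047 0.1684 0.197 ]
[0.6759 0.1522 0.197 ] 0.07302792605584155 28.526051787852737
[0.6556 0.2222 0.197 ] 0.07398148163578085 27.99248412783188
[0.5819 0.2392 0.197 ] 0.07434643567153719 29.31218597013843
[0.5334 0.1841 0.197 ] 0.07306802312762802 29.04537448534728
[0.5547 0.1141 0.197 ] 0.07387796224300913 28.797659658712803
[0.627 0.099 0.197] 0.072939205445774 29.135742718536562
red [0.5962 0.1071 0.167 ]
-0.06002431334521254 -0.005135752610516353
```

```bash
python3 -m inch '[[[-0.2,0.18,0.2],0.1,0],[[-0.43,0.18,0.2],0.1,0],[[-0.47,0.175,0],0.1,0],[[-0.47,0.175,0],0.1,0],[[-0.47,0.175,0],0.1,0],[[-0.47,0.175,0],0.1,0],[[-0.47,0.175,0],0.1,0],[[-0.47,0.175,0],0.1,0],[[-0.47,0.175,0],0.1,0],[[-0.47,0.175,0],0.1,0],[[-0.47,0.175,0],0.07,0],[[-0.47,0.175,0],0,0],[[0,0,0],0,0],[[0,0,0],0,0],[[0,0,0],0,0]]'; python3 - <<'E'
from h import *
np.set_printoptions(precision=4,suppress=True)
o=pose()
c=cap('wrist','w12'); P=cloud(c); H=hsv(c)
m=(H[...,0]>105)&(H[...,0]<120)&(H[...,1]>200)&(P[...,2]>.2)&(P[...,2]<.25)
print(m.sum(),np.median(P[m],0),cv2.minAreaRect(P[m][:,:2].astype(np.float32)) if m.sum() else 0)
c=cap('scene','s12')
cv2.imwrite('pics/s12c.png',cv2.resize(c['color'][60:260,340:540,::-1],None,fx=3,fy=3,interpolation=cv2.INTER_CUBIC))
E
```

```text
time_s: 16.9
tool_pos: [0.4552, 0.2128, 0.2384]
orientation: [2.429, 1.992, 0.0]
force: [0.6, -0.1, 0.4]
finger_gap: -0.0003
t 16.9 pos [0.4552 0.2128 0.2384] jaw deg -11.3 z [ 0. -0. -1.] F [ 0.6 -0.1  0.4] gap -0.0003 q6 0.55
0 [nan nan nan] 0
  return _methods._mean(a, axis=axis, dtype=dtype,
  ret = um.true_divide(
```

View pics/w12.png

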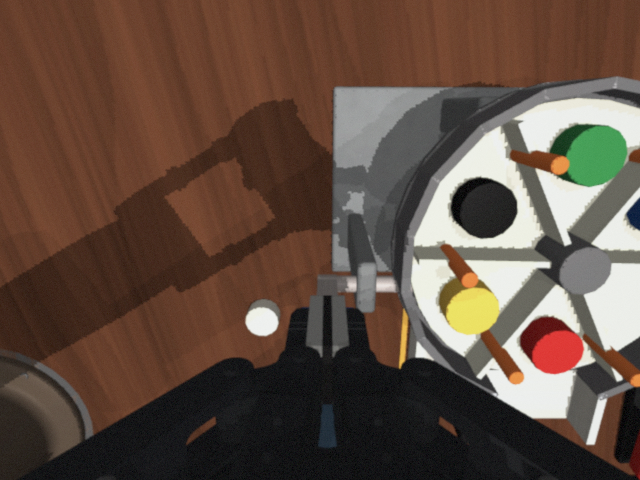

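View pics/s12c.png

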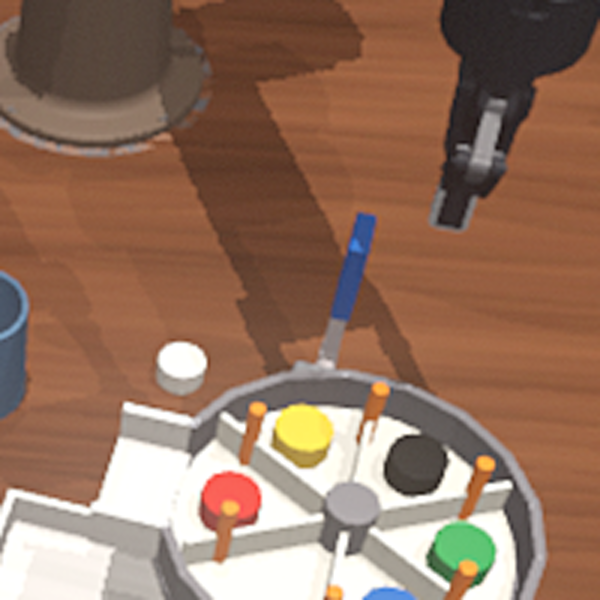

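```bash
python3 -m inch '[[[0,0,-0.46],0,0],[[0,0,-0.46],0,0],[[0,0,-0.46],0,0],[[0,0,-0.46],0,0],[[0,0,0],0,0],[[-0.025,-0.123,0],0,0],[[-0.025,-0.123,0],0,0],[[-0.025,-0.123,0],0,0],[[-0.025,-0.123,0],0,0],[[-0.025,-0.123,0],0,0],[[0,0,0],0,0],[[0,0,0],0,0]]'; python3 - <<'E'
from h import *
o=pose()
c=cap('scene','s13')
cv2.imwrite('pics/s13c.png',cv2.resize(c['color'][60:260,340:540,::-1],None,fx=3,fy=3,interpolation=cv2.INTER_CUBIC))
E
```

```text
time_s: 18.0
tool_pos: [0.451, 0.1887, 0.1659]
orientation: [-2.431, -1.99, -0.005]
force: [1.3, 2.2, 0.4]
finger_gap: 0.0001
t 18.0 pos [0.451  0.1887 0.1659] jaw deg -11.4 z [ 0.003  0.002 -1.   ] F [1.3 2.2 0.4] gap 0.0001 q6 0.5
```

View pics/s13c.png

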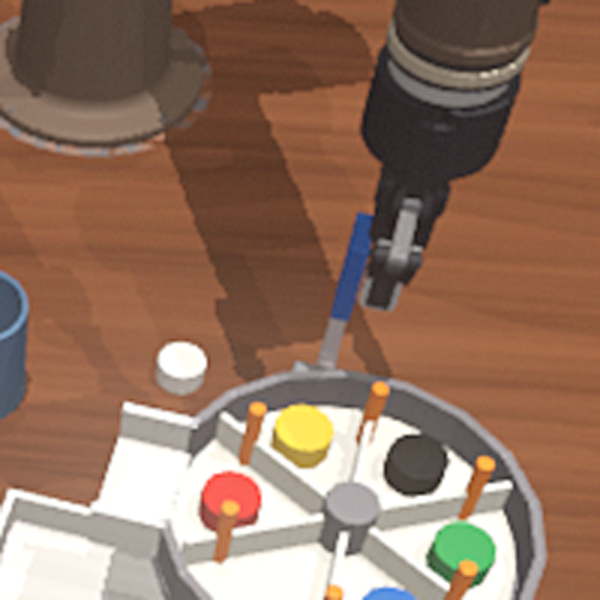

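```bash
python3 -m inch '[[[-0.022,-0.11,0],0,0],[[-0.022,-0.11,0],0,0],[[-0.022,-0.11,0],0,0],[[-0.022,-0.11,0],0,0],[[-0.022,-0.11,0],0,0],[[-0.022,-0.11,0],0,0],[[-0.022,-0.11,0],0,0],[[-0.022,-0.11,0],0,0],[[0,0,0],0,0],[[0,0,0],0,0]]'; python3 - <<'E'
from h import *
o=pose()
c=cap('scene','s14')
cv2.imwrite('pics/s14c.png',cv2.resize(c['color'][60:300,300:540,::-1],None,fx=2.5,fy=2.5,interpolation=cv2.INTER_CUBIC))
E
```

```text
time_s: 18.88
tool_pos: [0.4435, 0.1539, 0.1651]
orientation: [-2.43, -1.99, -0.004]
force: [0.6, 6.0, 0.1]
finger_gap: -0.0002
t 18.88 pos [0.4435 0.1539 0.1651] jaw deg -11.38 z [ 0.001  0.002 -1.   ] F [0.6 6.  0.1] gap -0.0002 q6 0.44
```

View pics/s14c.png

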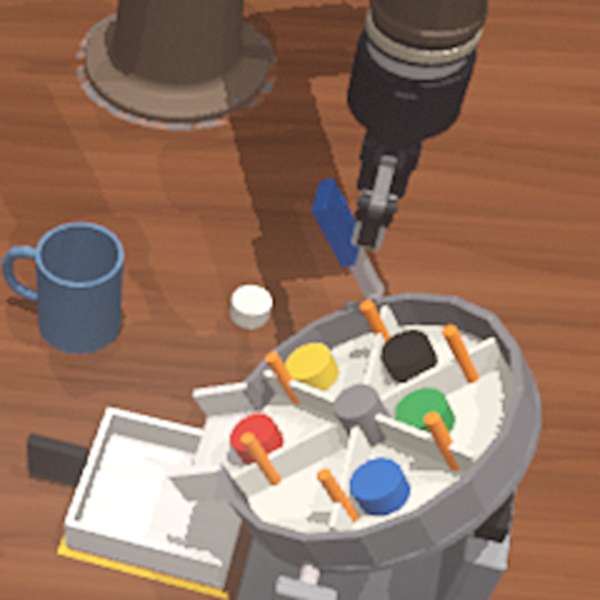

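Tipped to roughly 0.5 rad; the red pot (at 255,435 in the crop) is still in its compartment, the others behind the rim. Push a bit more, slowly.

```bash
python3 -m inch '[[[-0.015,-0.075,0],0,0],[[-0.015,-0.075,0],0,0],[[-0.015,-0.075,0],0,0],[[-0.015,-0.075,0],0,0],[[0,0,0],0,0],[[0,0,0],0,0],[[0,0,0],0,0],[[0,0,0],0,0],[[0,0,0],0,0],[[0,0,0],0,0]]'; python3 - <<'E'
from h import *
o=pose()
c=cap('scene','s15')
cv2.imwrite('pics/s15c.png',cv2.resize(c['color'][60:300,300:540,::-1],None,fx=2.5,fy=2.5,interpolation=cv2.INTER_CUBIC))
E
```

```text
time_s: 19.77
tool_pos: [0.4409, 0.1411, 0.165]
orientation: [2.43, 1.991, 0.001]
force: [1.2, 5.0, 1.6]
finger_gap: -0.0004
t 19.77 pos [0.4409 0.1411 0.165 ] jaw deg -11.34 z [ 0.  0. -1.] F [1.2 5.  1.6] gap -0.0004 q6 0.41
```

View pics/s15c.png

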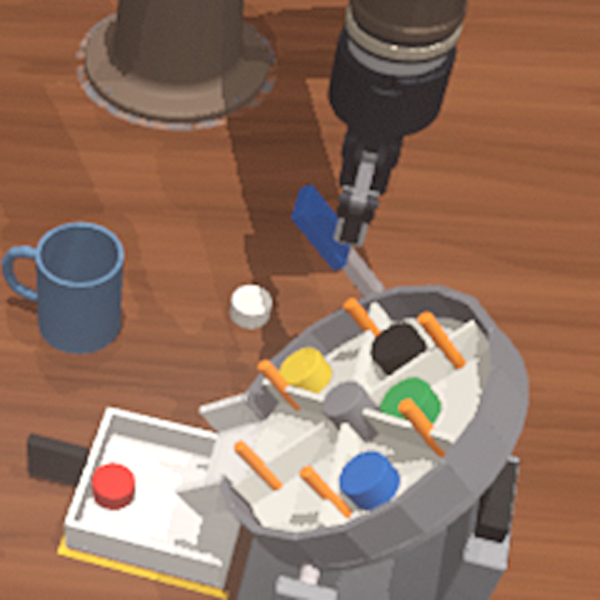

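```bash
python3 -m inch '[[[0.02,0.09,0],0,0],[[0.02,0.09,0],0,0],[[0.02,0.09,0],0,0],[[0.02,0.09,0],0,0],[[0.02,0.09,0],0,0],[[0.02,0.09,0],0,0],[[0.02,0.09,0],0,0],[[0.02,0.09,0],0,0],[[0.02,0.09,0],0,0],[[0.02,0.09,0],0,0],[[0.02,0.09,0],0,0],[[0.02,0.09,0],0,0],[[0.02,0.09,0],0,0],[[0.03,0.15,0],0,0],[[0.04,0.2,0],0,0],[[0.04,0.2,0],0,0],[[0.04,0.2,0],0,0],[[0,0,0.5],0,0],[[0,0,0.5],0,0],[[0,0,0.5],0,0]]'; python3 -m inch '[[[0,0.2,0.5],0,0],[[0,0.2,0],0,0],[[0,0,0],0,0],[[0,0,0],0,0],[[0,0,0],0,0],[[0,0,0],0,0]]'
python3 - <<'E'
from h import *
np.set_printoptions(precision=4,suppress=True)
o=pose()
c=cap('scene','s16')
cv2.imwrite('pics/s16c.png',cv2.resize(c['color'][60:300,300:540,::-1],None,fx=2.5,fy=2.5,interpolation=cv2.INTER_CUBIC))
c=cap('top','t16')
E
```

```text
time_s: 21.48
tool_pos: [0.4563, 0.2179, 0.2246]
orientation: [-2.429, -1.992, 0.004]
force: [1.6, 0.4, -0.1]
finger_gap: 0.0003
time_s: 21.98
tool_pos: [0.4559, 0.2331, 0.2431]
orientation: [-2.43, -1.991, 0.005]
force: [-0.7, 0.6, 0.1]
finger_gap: -0.0002
t 21.98 pos [0.4559 0.2331 0.2431] jaw deg -11.34 z [-0.003 -0.002 -1.   ] F [-0.7  0.6  0.1] gap -0.0002 q6 0.59
```

View pics/s16c.png

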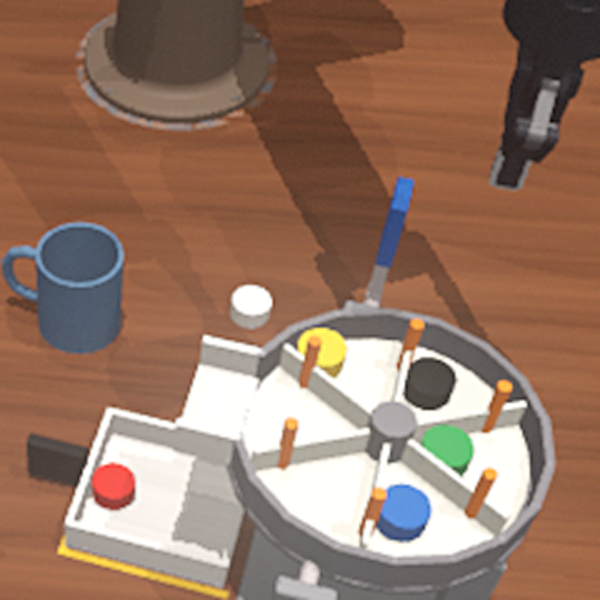

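View pics/t16.png

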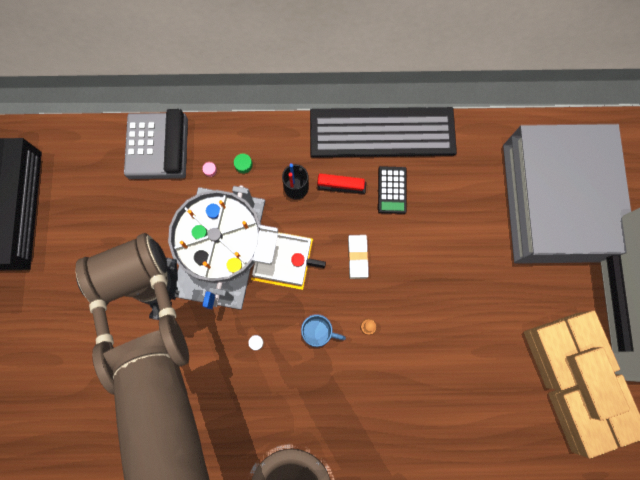

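```bash
python3 - <<'E'
from h import *
np.set_printoptions(precision=4,suppress=True)
c=cap('top'); P=cloud(c); H=hsv(c)
m=((H[...,0]<4)|(H[...,0]>176))&(H[...,1]>180); b=[b for b in blobs(m,40) if b[0][1]>240][0]
red=np.median(P[b[2]],0); print('red',red)
m=(P[...,2]>.027)&(P[...,2]<.045)&(H[...,2]>120)&(H[...,1]<60); m[:,:255]=0; m[:,318:]=0; m[:230]=0; m[292:]=0
print(m.sum(),cv2.minAreaRect(P[m][:,:2].astype(np.float32)))
a=np.radians(78.6); R2=np.array([[np.cos(a),np.sin(a)],[-np.sin(a),np.cos(a)]])
print('red stand',R2@(red[:2]-[.603,.167]))
# floor level: white points on wheel
v,u=np.mgrid[:480,:640]; r=np.hypot(P[...,0]-.603,P[...,1]-.167)
w=(r<.095)&(r>.02)&(P[...,2]>.135)&(P[...,2]<.156)&(H[...,1]<50)
A=np.c_[P[w][:,:2],np.ones(w.sum())]; k=np.linalg.lstsq(A,P[w][:,2],rcond=None)[0]; print('floor slope',k,w.sum())
print(status.get_obs()['force'])
E
```

```text
red [ 0.5673 -0.0232  0.0228]
263 ((0.5732080936431885, 0.015424523502588272), (0.1296243816614151, 0.12068825215101242), 78.63546752929688)
red stand [-0.1935 -0.0025]
floor slope [-0.0003  0.0008  0.1452] 3270
[-0.1428 -0.2683 -0.0092]
```

```bash
python3 -c "
from cell import order
print(order.hand_in())"
```

```text
the job is handed in; nothing more can be done
None
```

The red pot is in the tray, the carousel is level again, and I handed the job in at about 22 s. The hand-in gave no verdict.

**What I did:**
- I gripped the tray by its grip plate, carried it over the slips and set it on the yellow-marked place with the grip pointing away.
- I turned the wheel about 60° anticlockwise by one orange post until the red pot faced the spout. The wheel ended about 1° off centre and the pot about 5 mm off the spout's centre line.
- I pushed the blue lever in small steps until the red pot slid out into the tray. I then eased the lever back and moved the arm clear.

**Last checks (top and scene cameras):**
- **Tray:** its centre is at (0.573, 0.015), about 3 mm from where I worked out the dock to be. Its yaw of 78.6° matches the stand.
- **Red pot:** it is flat in the tray, about 40 mm from the tray's centre towards the grip.
- **Carousel:** the floor slope is about 0.001, so it is level. The other four pots are still in their compartments.
- **Robot:** it was touching nothing. The bystanders looked unmoved by eye; I did not measure them again.

**What failed or disagreed:**
- The first grasp closed on nothing. The shut fingertips stood about 26 mm above the reported TCP height, not 19 mm below it, and two cameras agreed on this. I used the camera heights for every later move.
- The wrist and top views differed by 2 to 5 mm on the wheel's position, which is inside the tolerances.

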